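# Slide the cooling block round the heat pipe and start the test

### The job

Slide the drilled aluminium block along the copper heat pipe, round the bend, until its face sits flush against the beige test box; do not force it, because the pipe is soft. Then press the red button on the box right down and let it spring back, leaving the other things on the cart where they are.

Things in the scene. Friction and masses are not known exactly. Their poses are not given: they have to be found in the camera images.
- rig: Fixed rig on the cart (top z = 0), z up. Copper heat pipe, 14 mm thick, level, axis at z = 85 mm. Leg 1 lies on rig x (y = 0) from a post at x = 197 mm to x = 60; then a 90 degree bend, centre-line radius 60 mm about (60, 60); leg 2 runs along +y at x = 0 into the box face at y = 150 mm. Origin: on the cart below where the two legs' lines would cross. Pipe free between post and box
- bend_start (a point): Point on the pipe's axis where leg 1 meets the bend: rig (60, 0, 85) mm. The post at the other end of leg 1 is 18 mm thick along x, 30 mm wide, top at z = 98 mm; its foot spans rig x 165 to 225 mm, y -35 to 35 mm, 8 mm high
- bend_end (a point): Point on the pipe's axis where the bend meets leg 2: rig (0, 60, 85) mm
- collar_bore (a point): Bore centre of the loose aluminium block (0.34 kg) threaded on leg 1. Own x along the bore (parallel to rig x at the start). 30 mm thick along x, 80 mm wide along y, 20 mm above and 40 mm below this point. Bore 21 mm: hangs 3.5 mm under the pipe axis. Stays where left; jams if pushed well to one side. Fingers astride the pipe can push its face; at least 40 mm free between it and the post
- home (a point): On the pipe's axis in front of the beige box: the middle of the block (its 30 mm thickness) lies here along the pipe when its face is flush against the box. Rig (0, 135, 85) mm
- start_top (a point): Centre of the top face of the red push button (32 mm diameter), pressed straight down, on top of the beige box. The box is fixed, part of the rig, 120 x 120 mm, 110 mm high: rig x -60 to 60, y 150 to 270 mm; button at rig (0, 225) mm
- start (a joint): Red push button travel in m: 0 = up, 0.006 = fully down, spring return, about 5 N when fully down
- router: Blue plastic router casing 120 x 180 x 34 mm, loose bystander; origin under its centre
- controller: Orange plastic game controller about 105 x 150 x 46 mm, loose bystander; origin under its centre
- tweezers: Chrome-plated tweezers 125 mm long along own x, 6 mm high, loose bystander lying between the legs of the pipe; origin under the middle
- heatsink: Finned aluminium heatsink 60 x 60 x 35 mm, loose bystander beside the first leg on its outer side (rig -y); origin under its centre
- driver: Screwdriver 190 mm long, loose bystander
- bin: Yellow open plastic bin 120 x 150 x 60 mm, loose bystander; origin under its centre
There are look-alikes about, which are no part of the job. What is shaped like the part that bears collar_bore but green is not meant.

How it is judged:
By the outcome, as a careful person would: the job done as asked, in the order asked, and still so for the second after the job is handed in, with the robot touching nothing.
It also fails if it takes over 64 s, if anything falls off the work surface, if the arm or the gripper's body presses on something with over 40 N, if the wrist force passes 120 N, or if a joint passes its speed limit or range.

### The arm

A 6-joint arm with a two-finger parallel gripper is mounted at the origin on the work surface. World frame = base frame: x ahead of the robot, y to its left, z up, the work surface at z = 0. Lengths are in m, angles in rad, forces in N, time in s.
With the tool pointing down it reaches from about 0.3 to 0.875 m from the base axis. Payload 6.4 kg.
Tool frame: the origin (TCP) lies midway between the tips of the shut fingers; the grasp point (between the pads) lies 19 mm behind it (ctrl.hold_point_z is the distance from the TCP to the grasp point, in m); z points along the fingers, y is the line along which they close (so a half turn about z gives the same grasp; the last joint's range is limited). The gripper opens to 85 mm and grips with 20 to 120 N. Pads are 22 mm wide; open, the fingers measure 114 mm over their backs; the gripper's body (76 mm by 85 mm) begins 54 mm behind the grasp point. The pads swing forward as they close: fully open they stand 13 mm farther back than shut.
Start: joints at [0.949, 0.181, 1.607, -0, 1.354, -0.206], TCP at [0.232, 0.526, 0.204] pointing down, gripper open.
Joint ranges: [-2.99, 2.99], [-0.89, 2.07], [0.3, 2.58], [-1.14, 4.28], [0, 2.63], [-3.12, 3.12]. Speed limits (rad/s): [2.57, 2.57, 3.01, 3.14, 3.14, 3.14].

### API

Orientations are given as a unit quaternion [w, x, y, z].
In Python, from bench import ctrl gives the robot as it stands.
- The arm moves only by the tool carry_out, never from a script. Its argument "plan" is text: rows parted by semicolons, each of 6 numbers parted by spaces: the shift along the tool's x, y, z as a fraction of full scale, then the turn, a rotation vector about the tool's x, y, z as a fraction of full scale. A call has exactly 8 rows; each row shifts and turns the commanded pose from where the row before left it, along the tool's axes as they then stand; what a row does not reach is not made up. Full scale, the value 1, is 40 mm for a shift and 0.1 rad for a turn. A row lasts 1/12 s, in which the tool goes at most 41.7 mm and 7.16 degrees, less where a joint would pass 70% of its speed; a pose out of reach is approached as far as the arm can. A call with a number of a shift or a turn outside -1 to 1 is refused whole. A call with a gripper value outside its range is refused whole. "claw" is the gripper's target within -1 to 1 (shut at 1, half-way at 0, fully open at -1), set as the call begins (left out, the last holds). The fingers move at their own pace and stop on an object; the grip force is fixed at half the most. Time passes only in rows, so rows that do not move let the fingers close, or fill a call up. It gives the time, the measured TCP pose, the force, the opening and the grip force at its end, in the units of the state.
- ctrl.get_obs(): the state, without advancing time (a new reading comes with each control period).
- ctrl.camera(name): name is "side" or "top" or "wrist"; returns a dict with "pixels" (420x560x3 uint8, red, green, blue), "mtx" (3x3 intrinsics, pixels), "R" (3x3) and "t" (3): a world point X has camera coordinates R X + t. Camera axes: x right, y down, z forward; pixel columns grow to the right and rows downward; lengths in m; the calibration is good to about 2 mm. A picture is of the moment at which its call begins. There is no depth.
- ctrl.hand_in(): hands the job in; it is judged then, once.
The state is a dict: "time_s": time; "q": joint angles; "dq": joint speeds; "joint_efforts": joint torques, N m; "eef_pos": TCP position; "eef_rot": TCP orientation; "wrist_force": force on the tool from outside, world axes, zero at the start; "torque": the same for the moment, N m; "opening": opening from 0.0 (shut) to 1.0 (fully open); "grasp_force": force on a finger pad.
Only numpy, scipy, OpenCV 4.12 (cv2) and the standard library are available. Lean on these libraries where they do the work, as an engineer would, in place of code of your own. Each camera call takes 0.05 s, during which the arm holds its last target. There are 200 camera calls.

## Working session

There is one attempt and no reset: what is moved stays moved. The work goes in short steps, Python scripts to look and compute and a tool call to move; the robot and the scene stay as the last step left them, time stands still between calls to the robot, and variables do not carry over. Pictures are saved under pics/ and viewed, at most 10 in all, crops included, and the job is handed in when it is done.

Besides the shell and the picture viewer there is one more tool, called after "Call:" as a command line: name --argument value ..., lists and objects as JSON in quotes. carry_out: Moves the arm, as the interface text tells. Shift numbers are shares of 40 mm and turn numbers shares of 0.1 rad, none past 1 either way. Its arguments: {"type":"object","properties":{"plan":{"type":"string"},"claw":{"type":"number"}},"required":["plan"]}

```bash
mkdir -p pics
cat > h.py <<'E'
from bench import ctrl
import cv2, numpy as np
def snap(n,f):
    c=ctrl.camera(n); cv2.imwrite(f'pics/{f}.png',c['pixels'][:,:,::-1]); np.savez(f'pics/{f}.npz',**{k:np.array(c[k]) for k in('mtx','R','t','pixels')}); return c
def load(f): return dict(np.load(f'pics/{f}.npz'))
def ray(c,uv,z):
    R,t=np.array(c['R']),np.array(c['t']); d=R.T@np.linalg.solve(np.array(c['mtx']),[*uv,1]); o=-R.T@t
    return o+d*(z-o[2])/d[2]
def proj(c,X):
    p=c['mtx']@(c['R']@np.array(X)+c['t']); return p[:2]/p[2]
E
python3 - <<'E'
from h import *
a=snap('top','top0');b=snap('side','side0')
for n,c in(('t',a),('s',b)): print(n,-np.array(c['R']).T@c['t'])
s=ctrl.get_obs();print(s['eef_pos'],s['eef_rot'],s['time_s'])
E
```

```text
t [ 0.4224577  -0.03861266  1.51791285]
s [ 0.05272432 -0.84372207  1.03544292]
[0.23192083 0.52556659 0.20366722] [-3.15489987e-04  2.06400261e-01  9.78467317e-01 -7.36320579e-04] 0.1
```

View pics/top0.png

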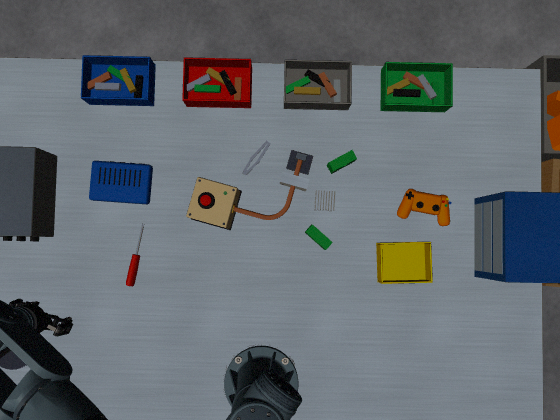

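View pics/side0.png

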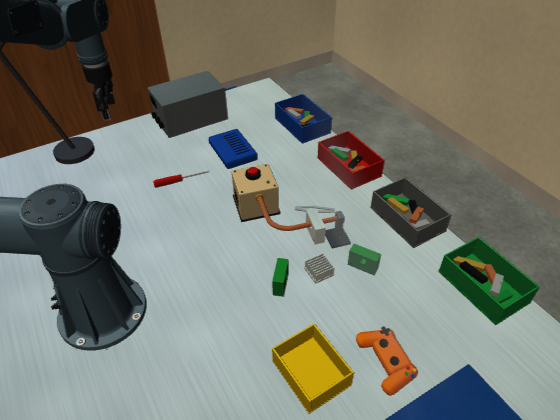

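The top view shows the box at (214,203), its button at (206,201), the bend near (280,213) and the post at (299,162). Three block-shaped things are candidates: a grey one on the pipe at (293,186), and green ones at (341,161) and (318,237). The grey one threaded on the pipe fits the description. I'll confirm it in one crop.

Run:
```python
from h import *
a=load('top0')['pixels'][135:255,180:350,::-1]
b=load('side0')['pixels'][160:280,225:355,::-1]
A=cv2.resize(a,(800,565),interpolation=cv2.INTER_CUBIC)
cv2.imwrite('pics/ctop.png',A)
B=cv2.resize(b,(650,600),interpolation=cv2.INTER_CUBIC)
cv2.imwrite('pics/cside.png',B)
```

```text
(no output)
```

View pics/ctop.png

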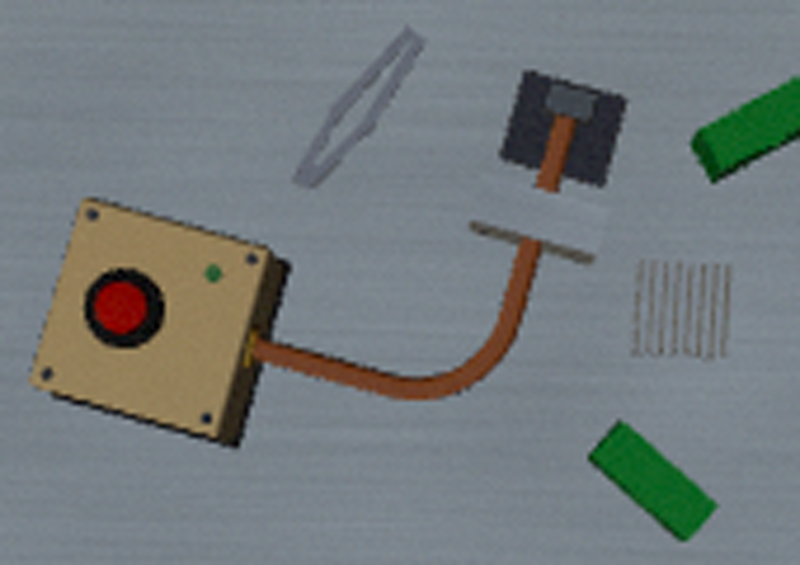

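View pics/cside.png

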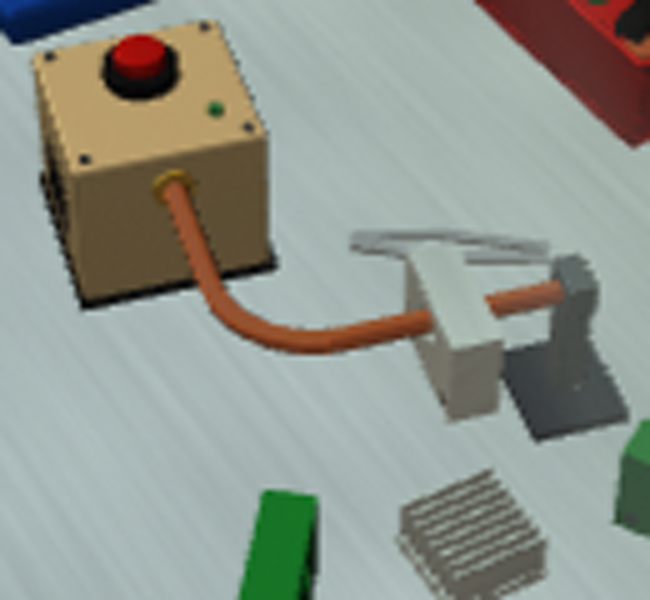

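Run:
```python
from h import *
from scipy.optimize import least_squares
c=load('top0');s=load('side0')
T=lambda p:np.array(p)*170/800+[180,135]
S=lambda p:np.array(p)/5+[225,160]
obs=[(c,T(p),X) for p,X in [((88,198),(60,270,110)),((272,250),(60,150,110)),((215,437),(-60,150,110)),((32,383),(-60,270,110))]]
obs+=[(s,S(p),X) for p,X in [((78,170),(-60,150,110)),((267,133),(60,150,110)),((208,22),(60,270,110)),((35,60),(-60,270,110))]]
def W(v,X): 
    a=v[2];X=np.array(X)/1000;return np.array([v[0]+np.cos(a)*X[0]-np.sin(a)*X[1],v[1]+np.sin(a)*X[0]+np.cos(a)*X[1],X[2]])
f=lambda v:np.concatenate([proj(k,W(v,X))-p for k,p,X in obs])
r=least_squares(f,[.55,-.05,-.3]);v=r.x;print(v,np.degrees(v[2]));print(f(v).reshape(-1,2).round(1).tolist())
np.save('rig.npy',v)
def inv(w):
    a=v[2];d=w[:2]-v[:2];return (np.array([[np.cos(a),np.sin(a)],[-np.sin(a),np.cos(a)]])@d*1000).round(1)
for n,p,z in[('blk n1',(472,222),.1015),('n2',(595,256),.1015),('f2',(608,205),.1015),('f1',(483,175),.1015),('pipe leg1',(535,243),.085),('pipe leg1far',(550,185),.085),('post',(570,102),.098),('leg2',(265,350),.085),('btn',(122,307),.12),('tw1',(415,33),.006),('tw2',(303,183),.006),('hs',(635,262),.035),('hs2',(635,355),.035),('g',(590,455),.06),('g',(620,420),.06)]:
    w=ray(c,T(p),z);print(n,w.round(4),inv(w))
for n,p,z in[('blk n1',(405,250),.1015),('n2',(447,347),.1015),('f2',(503,340),.1015)]:
    w=ray(s,S(p),z);print('S',n,w.round(4),inv(w))
print(proj(c,W(v,(60,0,85)))*0+ (proj(c,W(v,(60,0,85)))-[180,135])*4.706,(proj(s,W(v,(60,0,85)))-[225,160])*5)
```

```text
[ 0.48047086 -0.0562257  -0.24761637] -14.187372724259838
[[-0.9, -1.1], [0.6, -1.0], [1.4, -0.1], [-0.5, 0.2], [-1.6, 1.5], [0.0, 0.9], [1.2, -0.9], [-1.6, -1.3]]
blk n1 [ 0.593  -0.0443  0.1015] [106.2  39.2]
n2 [ 0.5738 -0.1195  0.1015] [106.  -38.5]
f2 [ 0.6051 -0.1269  0.1015] [138.2 -38. ]
f1 [ 0.6219 -0.0504  0.1015] [135.7  40.3]
pipe leg1 [ 0.5828 -0.0834  0.085 ] [105.9  -1.3]
pipe leg1far [ 0.6189 -0.092   0.085 ] [143.   -0.7]
post [ 0.6685 -0.1028  0.098 ] [193.7   0.9]
leg2 [0.5135 0.0811 0.085 ] [ -1.7 141.2]
btn [0.5353 0.1644 0.12  ] [ -0.9 227.4]
tw1 [ 0.7277 -0.005   0.006 ] [227.1 110.2]
tw2 [0.6278 0.0657 0.006 ] [112.9 154.3]
hs [ 0.5776 -0.1489  0.035 ] [116.9 -66. ]
hs2 [ 0.5182 -0.1498  0.035 ] [ 59.6 -81.5]
g [ 0.4536 -0.1209  0.06  ] [-10.2 -69.3]
g [ 0.4758 -0.1393  0.06  ] [ 15.8 -81.6]
S blk n1 [ 0.5981 -0.0416  0.1015] [110.4  43. ]
S n2 [ 0.5763 -0.1176  0.1015] [108. -36.]
S f2 [ 0.6054 -0.129   0.1015] [139. -40.]
[513.40881366 314.16492808] [343.0398769  341.03473626]
```

The grey block is threaded on the pipe at rig x ≈ 121. I'll go above the gap between it and the post, with the fingers half shut so they can straddle the pipe.

Call:
carry_out --plan "-0.4 -0.25 0 0 0 0;-0.77 -0.5 0 0 0 0;-0.77 -0.5 0 0 0 0;-0.77 -0.5 0 0 0 0;-0.77 -0.5 0 0 0 0;-0.77 -0.5 0 0 0 0;-0.77 -0.5 0 0 0 0;-0.77 -0.5 0 0 0 0" --claw 0

```text
time_s: 0.77
eef_pos: [0.3839, 0.2936, 0.2042]
eef_rot: [-0.0, 0.206, 0.978, -0.0]
wrist_force: [1.2, 0.3, 0.2]
opening: 0.504
grasp_force: 0.0
```

Call:
carry_out --plan "-0.77 -0.5 0 0 0 0;-0.77 -0.5 0 0 0 0;-0.77 -0.5 0 0 0 0;-0.77 -0.5 0 0 0 0;-0.77 -0.5 0 0 0 0;-0.77 -0.5 0 0 0 0;-0.77 -0.5 0 0 0 0;-0.77 -0.5 0 0 0 0"

```text
time_s: 1.43
eef_pos: [0.5447, 0.0477, 0.2041]
eef_rot: [-0.0, 0.207, 0.978, 0.0]
wrist_force: [1.1, 0.8, 1.0]
opening: 0.5
grasp_force: 0.0
```

```bash
cat >> h.py <<'E'
def go(rx,ry,z,yaw):
    "print the shift (mm in tool axes, after turning) and the turn needed to reach a rig place with tool x at rig yaw (deg)"
    v=np.load('rig.npy');s=ctrl.get_obs();w,x,y,q=s['eef_rot'];p=np.array(s['eef_pos'])
    psi=np.arctan2(2*(x*y+w*q),1-2*(y*y+q*q)); a=v[2]
    g=v[:2]+np.array([np.cos(a)*rx-np.sin(a)*ry,np.sin(a)*rx+np.cos(a)*ry])/1000
    d=g-p[:2];t=np.radians(yaw)+a;dt=(t-psi+np.pi)%(2*np.pi)-np.pi
    r=p[:2]-v[:2];rg=np.array([np.cos(a)*r[0]+np.sin(a)*r[1],-np.sin(a)*r[0]+np.cos(a)*r[1]])*1000
    for n,k in(('now',psi),('turned',t)): print(n,'units x,y',(np.array([np.cos(k)*d[0]+np.sin(k)*d[1],np.sin(k)*d[0]-np.cos(k)*d[1]])/.04).round(3))
    print('z units',round((p[2]-z)/.04,3),'turn units',round(-dt/.1,3),'| at rig',rg.round(1),'z',p[2].round(4),'yaw',np.degrees(psi-a).round(1),'F',np.round(s['wrist_force'],1),'open',s['opening'],'t',s['time_s'])
E
python3 -c "
from h import *
go(161,0,.066,180)"
```

```text
now units x,y [-3.548 -2.35 ]
turned units x,y [-3.104 -2.911]
z units 3.453 turn units -1.684 | at rig [ 36.8 116.5] z 0.2041 yaw 170.4 F [1.1 0.8 1. ] open 0.49975790971796524 t 1.4333
```

Call:
carry_out --plan "0 0 0 0 0 -0.84;0 0 0 0 0 -0.84;-0.6 -0.57 0 0 0 0;-0.6 -0.57 0 0 0 0;-0.6 -0.57 0 0 0 0;-0.6 -0.57 0 0 0 0;-0.6 -0.57 0 0 0 0;0 0 0 0 0 0"

```text
time_s: 2.1
eef_pos: [0.6345, -0.096, 0.2035]
eef_rot: [0.0, 0.126, 0.992, -0.001]
wrist_force: [-1.0, 0.1, -0.1]
opening: 0.5
grasp_force: 0.0
```

```bash
python3 -c "
from h import *
go(161,0,.066,180)
snap('wrist','w1')"
```

```text
now units x,y [-0.049  0.022]
turned units x,y [-0.049  0.021]
z units 3.438 turn units -0.045 | at rig [159.   -0.9] z 0.2035 yaw 179.7 F [-1.   0.1 -0.1] open 0.500361779243439 t 2.1
```

View pics/w1.png

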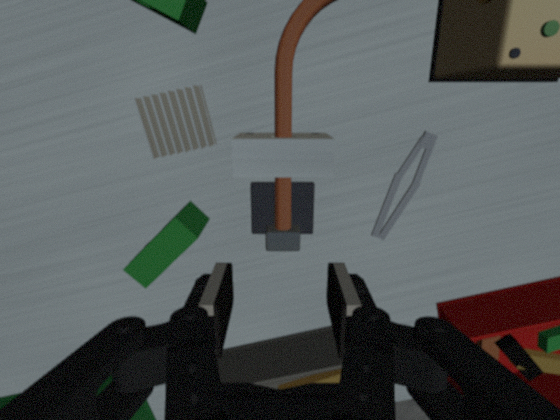

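The wrist view shows the block's top face at about (232–335, 140–178), the pipe running along column 283, and the post top at (283,241). The fingers straddle that line.

Run:
```python
from h import *
c=load('w1');v=np.load('rig.npy');a=v[2]
for n,p,z in[('far edge L',(232,178),.1015),('far R',(335,178),.1015),('near L',(233,139),.1015),('near R',(334,139),.1015),('pipe',(283.5,110),.085),('pipe2',(283.5,205),.085),('post fr',(283.5,232),.098),('post bk',(283,250),.098),('boxcorner',(441,0),.11),('tw',(380,237),.006)]:
    w=ray(c,p,z);d=w[:2]-v[:2];print(n,((np.array([[np.cos(a),np.sin(a)],[-np.sin(a),np.cos(a)]])@d)*1000).round(1))
```

```text
far edge L [140.2 -38.2]
far R [140.6  44. ]
near L [109.6 -36.1]
near R [110.   41.9]
pipe [88.7  3.1]
pipe2 [167.7   3. ]
post fr [187.8   2.8]
post bk [204.4   2.4]
boxcorner [ 18.3 108.1]
tw [229.4 113.4]
```

Run:
```python
from h import *
v=np.load('rig.npy');a=v[2];v[:2]+=np.array([-np.sin(a),np.cos(a)])*.0015;np.save('rig.npy',v)
go(164,0,.066,180)
```

```text
now units x,y [-0.171  0.004]
turned units x,y [-0.171  0.003]
z units 3.432 turn units -0.037 | at rig [ 1.571e+02 -1.000e-01] z 0.2033 yaw 179.8 F [-0.6  0.2  0.1] open 0.49912239569317884 t 2.15
```

Call:
carry_out --plan "-0.17 0 0 0 0 -0.04;0 0 0.6 0 0 0;0 0 0.6 0 0 0;0 0 0.6 0 0 0;0 0 0.6 0 0 0;0 0 0.6 0 0 0;0 0 0.43 0 0 0;0 0 0 0 0 0"

```text
time_s: 2.82
eef_pos: [0.6357, -0.0897, 0.0626]
eef_rot: [-0.004, 0.121, 0.993, 0.001]
wrist_force: [-1.4, -1.0, -0.4]
opening: 0.503
grasp_force: 0.0
```

```bash
python3 -c "
from h import *
go(151,0,.066,180)"
```

```text
now units x,y [ 0.193 -0.103]
turned units x,y [ 0.193 -0.104]
z units -0.085 turn units 0.054 | at rig [158.7   4.1] z 0.0626 yaw 180.3 F [-1.4 -1.  -0.4] open 0.5030532831496011 t 2.8167
```

Call:
carry_out --plan "0 0 0 0 0 0;0 0 0 0 0 0;0 0 0 0 0 0;0 0 0 0 0 0;0 0 0 0 0 0;0 0 0 0 0 0;0 0 0 0 0 0;0 0 0 0 0 0"

```text
time_s: 3.48
eef_pos: [0.6393, -0.0924, 0.0675]
eef_rot: [0.0, 0.122, 0.993, -0.0]
wrist_force: [0.1, -0.0, 1.1]
opening: 0.502
grasp_force: 0.0
```

```bash
python3 -c "
from h import *
go(151,0,.066,180)"
```

```text
now units x,y [ 0.297 -0.059]
turned units x,y [ 0.297 -0.06 ]
z units 0.037 turn units 0.037 | at rig [162.9   2.4] z 0.0675 yaw 180.2 F [ 0.1 -0.   1.1] open 0.5018860124502539 t 3.4833
```

Call:
carry_out --plan "0.04 -0.03 0 0 0 0.04;0.05 -0.03 0 0 0 0;0.06 0 0 0 0 0;0.06 0 0 0 0 0;0.06 0 0 0 0 0;0.06 0 0 0 0 0;0.06 0 0 0 0 0;0.06 0 0 0 0 0"

```text
time_s: 4.15
eef_pos: [0.6213, -0.0902, 0.0674]
eef_rot: [0.0, 0.124, 0.992, -0.0]
wrist_force: [1.2, 0.1, -0.3]
opening: 0.502
grasp_force: 0.8
```

```bash
cat >> h.py <<'E'
def blk(s,k=26):
    "go to behind a block whose middle is s mm along the pipe from bend_start"
    if s<0: P=(60-s,0);f=0
    else:
        f=min(s/60,np.pi/2);P=(60-60*np.sin(f),60-60*np.cos(f)+max(0,s-30*np.pi))
    go(P[0]+k*np.cos(f),P[1]-k*np.sin(f),.066,180-np.degrees(f))
E
python3 -c "
from h import *
blk(-40)"
```

```text
now units x,y [ 0.471 -0.002]
turned units x,y [ 0.471 -0.002]
z units 0.035 turn units -0.002 | at rig [1.449e+02 1.000e-01] z 0.0674 yaw 180.0 F [ 1.2  0.1 -0.3] open 0.5023192676235878 t 4.15
```

Call:
carry_out --plan "0.075 0 0 0 0 0;0.075 0 0 0 0 0;0.075 0 0 0 0 0;0.075 0 0 0 0 0;0.075 0 0 0 0 0;0.075 0 0 0 0 0;0.075 0 0 0 0 0;0.075 0 0 0 0 0"

```text
time_s: 4.82
eef_pos: [0.5977, -0.0842, 0.0673]
eef_rot: [0.0, 0.124, 0.992, -0.0]
wrist_force: [1.7, -1.6, 0.0]
opening: 0.502
grasp_force: 0.8
```

```bash
python3 -c "
from h import *
blk(0)
snap('wrist','w2');snap('top','t2')
a=load('t2')['pixels'][135:255,180:350];b=load('w2')['pixels'][40:340,150:420]
cv2.imwrite('pics/v2.png',np.hstack([cv2.resize(a,(425,300)),b[:,:270]])[:,:,::-1])"
```

```text
now units x,y [ 0.864 -0.003]
turned units x,y [ 0.864 -0.002]
z units 0.034 turn units -0.001 | at rig [1.205e+02 1.000e-01] z 0.0673 yaw 180.0 F [ 1.7 -1.6  0. ] open 0.5019309153508082 t 4.8167
```

View pics/v2.png

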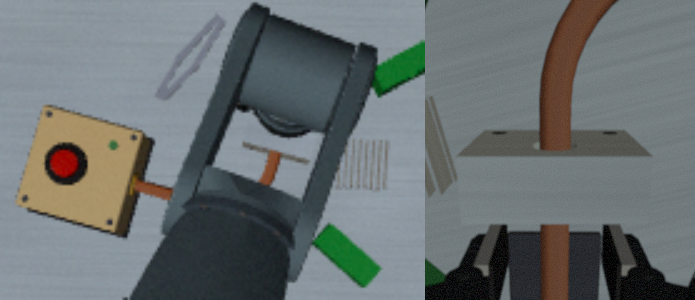

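The wrist crop shows both fingers against the block's rear face, with the pipe centred between them and the block square to it. I'll work out the push offset from the block's rear edge at crop row 224.

Run:
```python
from h import *
c=load('w2');v=np.load('rig.npy');a=v[2]
for n,p,z in[('rear',(405,264),.1015),('front',(405,196),.1015),('pipe',(704-425+0,300),.085),('L',(610-150,0),.1),('bl',(150+35,264),.1015),('br',(150+226,264),.1015),('pipe',(150+129,290),.085)]:
    w=ray(c,p,z);d=w[:2]-v[:2];print(n,((np.array([[np.cos(a),np.sin(a)],[-np.sin(a),np.cos(a)]])@d)*1000).round(1))
```

```text
rear [110.7  54.8]
front [80.5 51.5]
pipe [138.6   0.5]
L [10.5 63.5]
bl [110.7 -39.9]
br [110.7  42.3]
pipe [133.    0.5]
```

Call:
carry_out --plan "0.1 0 0 0 0 0;0.1 0 0 0 0 0;0.1 0 0 0 0 0;0.1 0 0 0 0 0;0.1 0 0 0 0 0;0.1 0 0 0 0 0;0.1 0 0 0 0 0;0.1 0 0 0 0 0"

```text
time_s: 5.58
eef_pos: [0.5666, -0.0763, 0.0673]
eef_rot: [0.0, 0.124, 0.992, 0.0]
wrist_force: [2.5, -0.5, -0.2]
opening: 0.498
grasp_force: 1.2
```

```bash
python3 -c "
from h import *
blk(0);blk(24)"
```

```text
now units x,y [ 0.06  -0.004]
turned units x,y [ 0.06  -0.004]
z units 0.034 turn units -0.003 | at rig [88.4  0.2] z 0.0673 yaw 180.0 F [ 2.5 -0.5 -0.2] open 0.4984241928271978 t 5.5833
now units x,y [ 0.696 -0.139]
turned units x,y [ 0.587 -0.399]
z units 0.034 turn units 3.997 | at rig [88.4  0.2] z 0.0673 yaw 180.0 F [ 2.5 -0.5 -0.2] open 0.4984241928271978 t 5.5833
```

Call:
carry_out --plan "0.06 0 0 0 0 0;0.075 -0.033 0 0 0 0.5;0.075 -0.033 0 0 0 0.5;0.075 -0.033 0 0 0 0.5;0.075 -0.033 0 0 0 0.5;0.075 -0.033 0 0 0 0.5;0.075 -0.033 0 0 0 0.5;0.075 -0.033 0 0 0 0.5"

```text
time_s: 6.25
eef_pos: [0.542, -0.0763, 0.0677]
eef_rot: [0.001, 0.296, 0.955, 0.0]
wrist_force: [2.0, -0.1, 1.4]
opening: 0.499
grasp_force: 1.1
```

```bash
python3 -c "
from h import *
blk(21)"
```

```text
now units x,y [0.023 0.008]
turned units x,y [0.023 0.008]
z units 0.042 turn units -0.028 | at rig [64.6 -5.9] z 0.0677 yaw 159.8 F [ 2.  -0.1  1.4] open 0.4988711058512545 t 6.25
```

On track with a force of about 2 N, so I'll continue round the bend.

Call:
carry_out --plan "0.08 -0.03 0 0 0 0.5;0.075 -0.032 0 0 0 0.5;0.075 -0.032 0 0 0 0.5;0.075 -0.032 0 0 0 0.5;0.075 -0.032 0 0 0 0.5;0.075 -0.032 0 0 0 0.5;0.075 -0.032 0 0 0 0.5;0.075 -0.032 0 0 0 0.5"

```text
time_s: 6.92
eef_pos: [0.5176, -0.0669, 0.0676]
eef_rot: [0.0, 0.48, 0.878, -0.0]
wrist_force: [1.9, -0.5, 0.4]
opening: 0.501
grasp_force: 1.1
```

```bash
python3 -c "
from h import *
blk(45)
snap('wrist','w3')
cv2.imwrite('pics/v3.png',load('w3')['pixels'][:,:,::-1])"
```

```text
now units x,y [0.029 0.013]
turned units x,y [0.029 0.013]
z units 0.04 turn units -0.027 | at rig [38.6 -2.8] z 0.0676 yaw 136.9 F [ 1.9 -0.5  0.4] open 0.5012563844065212 t 6.9167
```

View pics/v3.png

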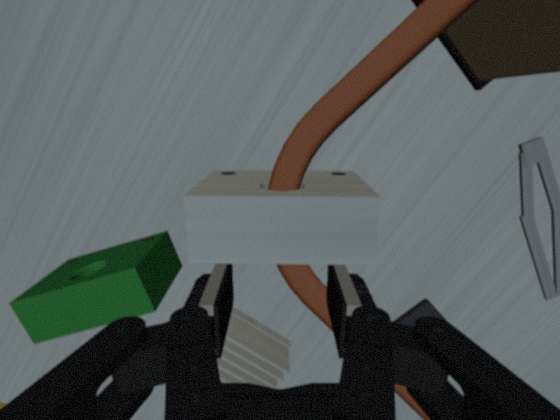

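The block is square to the fingers at mid-bend, at about (185–380, 170–265), and the pipe is still between the fingers. I'll go on.

Call:
carry_out --plan "0.085 -0.027 0 0 0 0.48;0.08 -0.03 0 0 0 0.5;0.075 -0.032 0 0 0 0.5;0.075 -0.032 0 0 0 0.5;0.075 -0.032 0 0 0 0.5;0.075 -0.032 0 0 0 0.5;0.075 -0.032 0 0 0 0.5;0.075 -0.032 0 0 0 0.5"

```text
time_s: 7.63
eef_pos: [0.4986, -0.0483, 0.0674]
eef_rot: [0.0, 0.643, 0.766, -0.0]
wrist_force: [1.2, -1.9, 0.5]
opening: 0.503
grasp_force: 1.0
```

```bash
python3 -c "
from h import *
blk(69);blk(94.2)"
```

```text
now units x,y [0.024 0.017]
turned units x,y [0.024 0.017]
z units 0.035 turn units 0.006 | at rig [15.6 10.6] z 0.0674 yaw 114.1 F [ 1.2 -1.9  0.5] open 0.5034163419538783 t 7.6333
now units x,y [ 0.692 -0.118]
turned units x,y [ 0.584 -0.39 ]
z units 0.035 turn units 4.206 | at rig [15.6 10.6] z 0.0674 yaw 114.1 F [ 1.2 -1.9  0.5] open 0.5034163419538783 t 7.6333
```

Call:
carry_out --plan "0.08 -0.025 0 0 0 0.52;0.08 -0.028 0 0 0 0.52;0.08 -0.03 0 0 0 0.52;0.08 -0.032 0 0 0 0.53;0.08 -0.032 0 0 0 0.53;0.08 -0.032 0 0 0 0.53;0.08 -0.032 0 0 0 0.53;0.08 -0.03 0 0 0 0.52"

```text
time_s: 8.3
eef_pos: [0.4885, -0.0227, 0.0672]
eef_rot: [-0.0, 0.789, 0.615, -0.001]
wrist_force: [-1.5, -2.3, 1.5]
opening: 0.503
grasp_force: 1.4
```

```bash
python3 -c "
from h import *
blk(94.2);blk(169.2)"
```

```text
now units x,y [0.026 0.012]
turned units x,y [0.026 0.012]
z units 0.029 turn units 0.007 | at rig [-0.4 32.9] z 0.0672 yaw 90.1 F [-1.5 -2.3  1.5] open 0.5028134865048411 t 8.3
now units x,y [1.901 0.014]
turned units x,y [1.901 0.011]
z units 0.029 turn units 0.015 | at rig [-0.4 32.9] z 0.0672 yaw 90.1 F [-1.5 -2.3  1.5] open 0.5028134865048411 t 8.3
```

Call:
carry_out --plan "0.1 0.005 0 0 0 0.01;0.1 0.005 0 0 0 0;0.1 0 0 0 0 0;0.1 0 0 0 0 0;0.1 0 0 0 0 0;0.1 0 0 0 0 0;0.1 0 0 0 0 0;0.1 0 0 0 0 0"

```text
time_s: 8.97
eef_pos: [0.4976, 0.009, 0.0672]
eef_rot: [-0.0, 0.788, 0.615, -0.0]
wrist_force: [-1.2, -1.4, 0.3]
opening: 0.502
grasp_force: 1.0
```

Call:
carry_out --plan "0.1 0 0 0 0 0;0.1 0 0 0 0 0;0.1 0 0 0 0 0;0.1 0 0 0 0 0;0.08 0 0 0 0 0;0.08 0 0 0 0 0;0.06 0 0 0 0 0;0.04 0 0 0 0 0"

```text
time_s: 9.63
eef_pos: [0.5042, 0.0344, 0.0673]
eef_rot: [0.0, 0.788, 0.615, 0.0]
wrist_force: [-1.7, -1.8, -0.3]
opening: 0.499
grasp_force: 1.0
```

```bash
python3 -c "
from h import *
blk(169.2)"
```

```text
now units x,y [ 0.42  -0.018]
turned units x,y [ 0.42  -0.019]
z units 0.033 turn units 0.018 | at rig [ 0.8 92.1] z 0.0673 yaw 90.1 F [-1.7 -1.8 -0.3] open 0.49865276844028206 t 9.6333
```

Call:
carry_out --plan "0.06 -0.01 0 0 0 0.01;0.05 -0.01 0 0 0 0;0.05 0 0 0 0 0;0.04 0 0 0 0 0;0.04 0 0 0 0 0;0.03 0 0 0 0 0;0.02 0 0 0 0 0;0.02 0 0 0 0 0"

```text
time_s: 10.3
eef_pos: [0.5063, 0.0463, 0.0673]
eef_rot: [0.0, 0.789, 0.615, -0.0]
wrist_force: [-0.8, -1.7, -0.9]
opening: 0.499
grasp_force: 0.9
```

Call:
carry_out --plan "0.02 0 0 0 0 0;0.015 0 0 0 0 0;0.015 0 0 0 0 0;0.015 0 0 0 0 0;0.01 0 0 0 0 0;0 0 0 0 0 0;0 0 0 0 0 0;0 0 0 0 0 0"

```text
time_s: 10.97
eef_pos: [0.507, 0.0493, 0.0673]
eef_rot: [-0.0, 0.789, 0.615, 0.0]
wrist_force: [0.9, -0.7, -0.7]
opening: 0.496
grasp_force: 0.6
```

```bash
python3 -c "
from h import *
blk(169.2)
snap('wrist','w4');s=snap('side','s4')
a=cv2.resize(load('s4')['pixels'][150:250,215:315],(400,400),interpolation=cv2.INTER_CUBIC);b=load('w4')['pixels'][0:400,100:500]
cv2.imwrite('pics/v4.png',np.hstack([a,b])[:,:,::-1])"
```

```text
now units x,y [0.041 0.003]
turned units x,y [0.041 0.003]
z units 0.033 turn units 0.006 | at rig [-1.000e-01  1.073e+02] z 0.0673 yaw 90.0 F [ 0.9 -0.7 -0.7] open 0.49622282287638686 t 10.9667
```

View pics/v4.png

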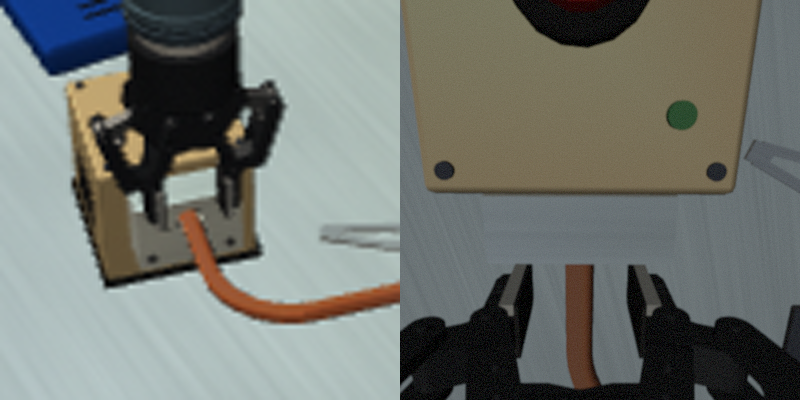

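The block at wrist crop (483–678, 193–264) has nearly reached the box edge at row 192. I'll creep forward until the force rises.

Call:
carry_out --plan "0.012 0 0 0 0 0;0.012 0 0 0 0 0;0.012 0 0 0 0 0;0.012 0 0 0 0 0;0 0 0 0 0 0;0 0 0 0 0 0;0 0 0 0 0 0;0 0 0 0 0 0"

```text
time_s: 11.73
eef_pos: [0.5075, 0.0511, 0.0673]
eef_rot: [-0.0, 0.789, 0.615, 0.0]
wrist_force: [-0.7, -2.0, 0.0]
opening: 0.499
grasp_force: 0.6
```

Call:
carry_out --plan "0.012 0 0 0 0 0;0.012 0 0 0 0 0;0.012 0 0 0 0 0;0 0 0 0 0 0;0 0 0 0 0 0;0 0 0 0 0 0;0 0 0 0 0 0;0 0 0 0 0 0"

```text
time_s: 12.4
eef_pos: [0.5075, 0.0515, 0.0672]
eef_rot: [0.0, 0.789, 0.615, -0.001]
wrist_force: [-2.0, -6.7, 0.4]
opening: 0.498
grasp_force: 3.3
```

Call:
carry_out --plan "0.01 0 0 0 0 0;0 0 0 0 0 0;0 0 0 0 0 0;0 0 0 0 0 0;0 0 0 0 0 0;0 0 0 0 0 0;0 0 0 0 0 0;0 0 0 0 0 0"

```text
time_s: 13.07
eef_pos: [0.5075, 0.0516, 0.0673]
eef_rot: [0.0, 0.789, 0.615, -0.001]
wrist_force: [-3.1, -7.6, 2.1]
opening: 0.499
grasp_force: 4.1
```

```bash
python3 -c "
from h import *
blk(169.2)"
```

```text
now units x,y [-0.017  0.006]
turned units x,y [-0.017  0.006]
z units 0.032 turn units 0.004 | at rig [ -0.2 109.6] z 0.0673 yaw 90.0 F [-3.1 -7.6  2.1] open 0.4990564846402866 t 13.0667
```

Seated: the TCP is at 109.6, with 109 expected, and the force is about 8 N against a stop. I'll back off and lift.

Call:
carry_out --plan "-0.05 0 0 0 0 0;-0.1 0 0 0 0 0;-0.1 0 0 0 0 0;-0.05 0 -0.3 0 0 0;0 0 -0.6 0 0 0;0 0 -0.8 0 0 0;0 0 -0.8 0 0 0;0 0 -0.8 0 0 0"

```text
time_s: 13.73
eef_pos: [0.5046, 0.0413, 0.2006]
eef_rot: [-0.0, 0.789, 0.615, 0.0]
wrist_force: [1.0, 0.4, -0.4]
opening: 0.499
grasp_force: 0.0
```

Call:
carry_out --plan "0 0 -0.3 0 0 0;0 0 0 0 0 0;0 0 0 0 0 0;0 0 0 0 0 0;0 0 0 0 0 0;0 0 0 0 0 0;0 0 0 0 0 0;0 0 0 0 0 0" --claw 1

```text
time_s: 14.4
eef_pos: [0.5046, 0.0413, 0.2104]
eef_rot: [-0.001, 0.789, 0.615, -0.001]
wrist_force: [0.6, 0.0, 0.8]
opening: -0.002
grasp_force: 0.0
```

```bash
python3 -c "
from h import *
go(0,225,.14,90)
snap('wrist','w5');snap('side','s5')
a=cv2.resize(load('s5')['pixels'][150:250,215:315],(400,400),interpolation=cv2.INTER_CUBIC);b=load('w5')['pixels'][0:400,100:500]
cv2.imwrite('pics/v5.png',np.hstack([a,b])[:,:,::-1])"
```

```text
now units x,y [3.152 0.015]
turned units x,y [3.152 0.013]
z units 1.761 turn units 0.006 | at rig [-0.5 98.9] z 0.2104 yaw 90.0 F [0.6 0.  0.8] open -0.0021197842522991026 t 14.4
```

View pics/v5.png

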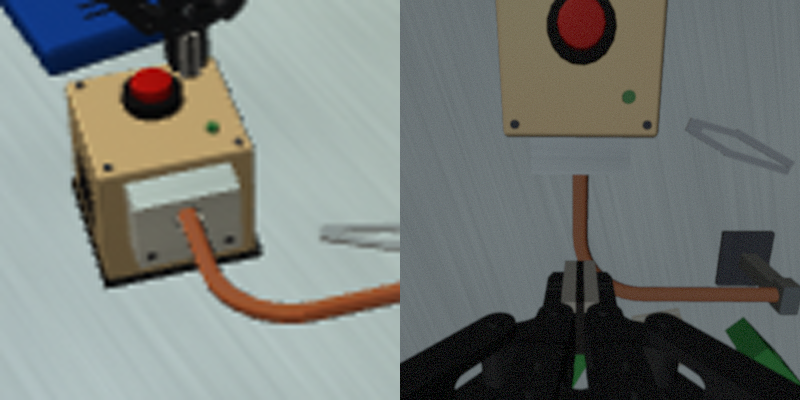

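The side view shows the block flush on the box face. The button is at wrist pixel (280,24) and side pixel (253,170). I'll check its position and height.

Run:
```python
from h import *
v=np.load('rig.npy');a=v[2];M=np.array([[np.cos(a),np.sin(a)],[-np.sin(a),np.cos(a)]])
for z in(.115,.12,.125,.13):
    print(z,[(M@(ray(load(f),p,z)[:2]-v[:2])*1000).round(1).tolist() for f,p in(('w5',(281,24)),('s5',(253,170)),('top0',(180+122*.2125,135+307*.2125)))])
```

```text
0.115 [[1.3, 228.1], [6.4, 244.8], [-0.7, 226.7]]
0.12 [[1.3, 227.2], [5.2, 238.7], [-0.9, 225.9]]
0.125 [[1.2, 226.2], [3.9, 232.7], [-1.1, 225.1]]
0.13 [[1.2, 225.2], [2.7, 226.6], [-1.3, 224.3]]
```

Call:
carry_out --plan "0.4 0 0 0 0 0;0.6 0 0 0 0 0;0.7 0.01 0 0 0 0;0.7 0 0 0 0 0;0.5 0 0 0 0 0;0.26 0 0 0 0 0;0 0 0 0 0 0;0 0 0 0 0 0"

```text
time_s: 15.17
eef_pos: [0.5361, 0.1634, 0.211]
eef_rot: [0.0, 0.789, 0.615, -0.0]
wrist_force: [-0.6, -0.2, 0.0]
opening: -0.001
grasp_force: 0.0
```

Call:
carry_out --plan "0 0 0.2 0 0 0;0 0 0.4 0 0 0;0 0 0.5 0 0 0;0 0 0.4 0 0 0;0 0 0.15 0 0 0;0 0 0 0 0 0;0 0 0 0 0 0;0 0 0 0 0 0"

```text
time_s: 15.83
eef_pos: [0.5371, 0.1633, 0.1464]
eef_rot: [0.001, 0.789, 0.614, 0.001]
wrist_force: [-0.9, -0.1, 0.7]
opening: -0.002
grasp_force: 0.0
```

```bash
python3 -c "
from h import *
go(0,225,.13,90)"
```

```text
now units x,y [-0.005 -0.028]
turned units x,y [-0.005 -0.028]
z units 0.411 turn units 0.0 | at rig [  1.1 225.2] z 0.1464 yaw 90.0 F [-0.9 -0.1  0.7] open -0.0018716765768441242 t 15.8333
```

Call:
carry_out --plan "0 -0.02 0.08 0 0 0;0 0 0.08 0 0 0;0 0 0.06 0 0 0;0 0 0.06 0 0 0;0 0 0.05 0 0 0;0 0 0.05 0 0 0;0 0 0 0 0 0;0 0 0 0 0 0"

```text
time_s: 16.5
eef_pos: [0.5354, 0.1639, 0.1299]
eef_rot: [-0.0, 0.789, 0.615, -0.0]
wrist_force: [-0.2, -0.4, -0.1]
opening: 0.003
grasp_force: 0.0
```

Call:
carry_out --plan "0 0 0.04 0 0 0;0 0 0.03 0 0 0;0 0 0 0 0 0;0 0 0 0 0 0;0 0 0 0 0 0;0 0 0 0 0 0;0 0 0 0 0 0;0 0 0 0 0 0"

```text
time_s: 17.17
eef_pos: [0.5356, 0.1639, 0.1274]
eef_rot: [0.0, 0.789, 0.615, 0.0]
wrist_force: [-0.3, 0.3, 0.4]
opening: 0.001
grasp_force: 0.0
```

Call:
carry_out --plan "0 0 0.04 0 0 0;0 0 0.04 0 0 0;0 0 0 0 0 0;0 0 0 0 0 0;0 0 0 0 0 0;0 0 0 0 0 0;0 0 0 0 0 0;0 0 0 0 0 0"

```text
time_s: 17.83
eef_pos: [0.5355, 0.1639, 0.1242]
eef_rot: [0.0, 0.789, 0.615, 0.0]
wrist_force: [0.7, -0.1, 0.6]
opening: 0.002
grasp_force: 0.0
```

Call:
carry_out --plan "0 0 0.04 0 0 0;0 0 0.03 0 0 0;0 0 0 0 0 0;0 0 0 0 0 0;0 0 0 0 0 0;0 0 0 0 0 0;0 0 0 0 0 0;0 0 0 0 0 0"

```text
time_s: 18.5
eef_pos: [0.5355, 0.1639, 0.1213]
eef_rot: [0.0, 0.789, 0.615, 0.0]
wrist_force: [0.0, 1.2, -0.3]
opening: 0.0
grasp_force: 0.0
```

Call:
carry_out --plan "0 0 0.03 0 0 0;0 0 0.03 0 0 0;0 0 0 0 0 0;0 0 0 0 0 0;0 0 0 0 0 0;0 0 0 0 0 0;0 0 0 0 0 0;0 0 0 0 0 0"

```text
time_s: 19.17
eef_pos: [0.5355, 0.1639, 0.1189]
eef_rot: [0.0, 0.789, 0.615, 0.0]
wrist_force: [-0.6, 0.4, 0.4]
opening: 0.003
grasp_force: 0.0
```

Call:
carry_out --plan "0 0 0.03 0 0 0;0 0 0.02 0 0 0;0 0 0 0 0 0;0 0 0 0 0 0;0 0 0 0 0 0;0 0 0 0 0 0;0 0 0 0 0 0;0 0 0 0 0 0"

```text
time_s: 19.83
eef_pos: [0.5355, 0.1639, 0.1169]
eef_rot: [0.0, 0.789, 0.615, 0.0]
wrist_force: [-0.7, -0.2, 0.2]
opening: -0.002
grasp_force: 0.0
```

Call:
carry_out --plan "0 0 0.025 0 0 0;0 0 0.025 0 0 0;0 0 0 0 0 0;0 0 0 0 0 0;0 0 0 0 0 0;0 0 0 0 0 0;0 0 0 0 0 0;0 0 0 0 0 0"

```text
time_s: 20.5
eef_pos: [0.5355, 0.1639, 0.115]
eef_rot: [0.0, 0.789, 0.615, 0.0]
wrist_force: [0.3, -1.2, 0.3]
opening: 0.002
grasp_force: 0.0
```

```bash
python3 -c "
from h import *
go(0,225,.13,90)
snap('side','s6');w=snap('wrist','w6')
a=cv2.resize(load('s6')['pixels'][150:230,215:295],(400,400),interpolation=cv2.INTER_CUBIC);b=load('w6')['pixels'][20:420,80:480]
cv2.imwrite('pics/v6.png',np.hstack([a,b])[:,:,::-1])"
```

```text
now units x,y [-0.01   0.014]
turned units x,y [-0.01   0.014]
z units -0.376 turn units 0.006 | at rig [ -0.6 225.4] z 0.115 yaw 90.0 F [ 0.3 -1.2  0.3] open 0.001767443608108638 t 20.5
```

View pics/v6.png

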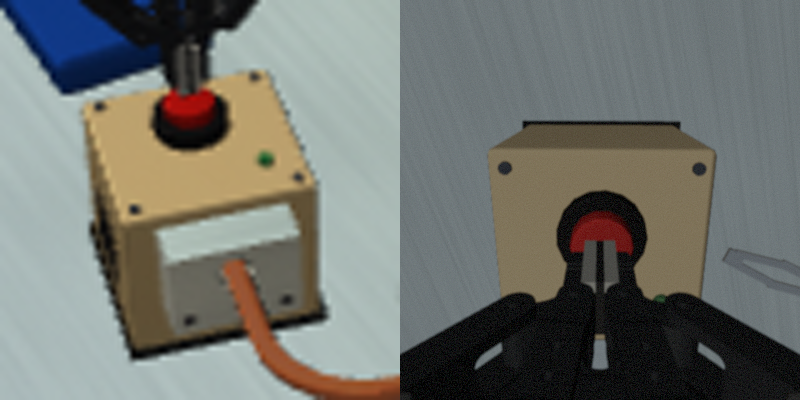

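Both views show the closed fingertips centred over the button at side crop (190,100), with the button still up. The force shows no contact yet, so I'll keep lowering gently.

Call:
carry_out --plan "0 0 0.025 0 0 0;0 0 0.025 0 0 0;0 0 0 0 0 0;0 0 0 0 0 0;0 0 0 0 0 0;0 0 0 0 0 0;0 0 0 0 0 0;0 0 0 0 0 0"

```text
time_s: 21.27
eef_pos: [0.5355, 0.1639, 0.1129]
eef_rot: [0.0, 0.789, 0.615, 0.0]
wrist_force: [-0.7, -1.1, 0.6]
opening: -0.004
grasp_force: 0.0
```

Run:
```python
from h import *
for f in('s5','s6'):
    p=load(f)['pixels'].astype(int);m=(p[...,0]>110)&(p[...,1]<60)&(p[...,2]<60);m[:150]=m[200:]=0;m[:,:230]=m[:,290:]=0
    y,x=np.nonzero(m);print(f,y.min(),y.max(),x.min(),x.max(),m.sum(), [int(m[:,c].nonzero()[0].max()) if m[:,c].any() else 0 for c in range(246,262)])
```

```text
s5 167 172 248 257 48 [0, 0, 171, 172, 172, 172, 172, 172, 172, 172, 171, 170, 0, 0, 0, 0]
s6 168 172 248 257 40 [0, 0, 171, 172, 172, 172, 172, 172, 172, 172, 171, 170, 0, 0, 0, 0]
```

Run:
```python
from h import *
s=ctrl.get_obs();p=s['eef_pos'];print(p)
for f in('s6','w6'):
    c=load(f)
    for z in(.10,.115,.13): print(f,z,proj(c,[.5355,.1639,z]).round(1))
snap('side','s7');snap('wrist','w7')
for f in('s5','s6','s7'):
    q=load(f)['pixels'].astype(int);print(f,[q[r,252].tolist() for r in range(162,182,2)])
```

```text
[0.53553162 0.1638959  0.11293022]
s6 0.1 [252.6 178. ]
s6 0.115 [252.3 174.3]
s6 0.13 [252.  170.4]
w6 0.1 [277.9 244.3]
w6 0.115 [277.7 255.2]
w6 0.13 [277.6 268. ]
s5 [[170, 185, 183], [171, 186, 183], [163, 164, 149], [165, 14, 11], [165, 15, 10], [165, 14, 11], [86, 9, 7], [14, 15, 14], [7, 7, 8], [140, 118, 80]]
s6 [[40, 39, 37], [37, 37, 35], [50, 49, 46], [69, 65, 60], [164, 15, 10], [164, 15, 11], [84, 6, 4], [14, 15, 15], [8, 7, 7], [140, 119, 80]]
s7 [[40, 39, 37], [37, 36, 34], [50, 49, 46], [65, 62, 58], [165, 15, 11], [165, 15, 11], [85, 7, 6], [15, 15, 15], [7, 7, 7], [140, 118, 79]]
```

Run:
```python
from h import *
c=load('s5')
for z in(.2104,.22,.23): print(z,proj(c,[.5046,.0413,z]).round(1))
q=c['pixels'].astype(int);print([(r,int(q[r,262].sum())) for r in range(158,176)])
for col in (258,260,264,266): print(col,[int(q[r,col].sum()) for r in range(160,176)])
c=load('w5')
for dx in(-.011,0,.011):
  v=np.load('rig.npy');t=np.pi/2+v[2];print(dx,proj(c,[.5046+dx*np.cos(t),.0413+dx*np.sin(t),.2104]).round(1))
c=load('w6')
for z in(.11,.12,.13): 
  a=v[2];print('btn',z,[proj(c,[v[0]-np.sin(a)*y,v[1]+np.cos(a)*y,z]).round(1).tolist() for y in(.209,.225,.241)])
```

```text
0.2104 [261.6 175.6]
0.22 [261.5 172.8]
0.23 [261.3 170. ]
[(158, 216), (159, 85), (160, 77), (161, 96), (162, 86), (163, 86), (164, 85), (165, 88), (166, 116), (167, 119), (168, 115), (169, 250), (170, 458), (171, 457), (172, 458), (173, 458), (174, 458), (175, 458)]
258 [40, 37, 42, 44, 39, 45, 37, 63, 371, 107, 34, 44, 44, 45, 44, 40]
260 [221, 222, 221, 229, 229, 183, 184, 186, 238, 326, 295, 209, 209, 206, 144, 143]
264 [192, 192, 192, 192, 191, 195, 199, 247, 252, 385, 458, 458, 458, 458, 457, 457]
266 [122, 127, 127, 127, 125, 157, 250, 458, 459, 458, 458, 457, 458, 457, 458, 460]
-0.011 [277.8 273.6]
0 [277.8 255.1]
0.011 [277.7 235.9]
btn 0.11 [[278.9, 278.2], [278.9, 252.0], [278.9, 224.6]]
btn 0.12 [[278.8, 287.2], [278.8, 259.9], [278.8, 231.2]]
btn 0.13 [[278.8, 297.2], [278.8, 268.7], [278.8, 238.6]]
```

In free air the visible tips sit about 19 mm behind the stated TCP, so they are only now reaching the button at z ≈ 0.13. I'll continue down.

Call:
carry_out --plan "0 0 0.025 0 0 0;0 0 0.025 0 0 0;0 0 0 0 0 0;0 0 0 0 0 0;0 0 0 0 0 0;0 0 0 0 0 0;0 0 0 0 0 0;0 0 0 0 0 0"

```text
time_s: 22.03
eef_pos: [0.5355, 0.1639, 0.1109]
eef_rot: [0.0, 0.789, 0.615, 0.0]
wrist_force: [-1.3, -0.1, -0.1]
opening: 0.002
grasp_force: 0.0
```

Call:
carry_out --plan "0 0 0.025 0 0 0;0 0 0.025 0 0 0;0 0 0 0 0 0;0 0 0 0 0 0;0 0 0 0 0 0;0 0 0 0 0 0;0 0 0 0 0 0;0 0 0 0 0 0"

```text
time_s: 22.7
eef_pos: [0.5355, 0.1639, 0.1089]
eef_rot: [0.0, 0.789, 0.615, 0.0]
wrist_force: [-0.3, 0.1, 0.1]
opening: -0.003
grasp_force: 0.0
```

Call:
carry_out --plan "0 0 0.025 0 0 0;0 0 0.025 0 0 0;0 0 0 0 0 0;0 0 0 0 0 0;0 0 0 0 0 0;0 0 0 0 0 0;0 0 0 0 0 0;0 0 0 0 0 0"

```text
time_s: 23.37
eef_pos: [0.5355, 0.1639, 0.1069]
eef_rot: [0.0, 0.789, 0.615, 0.0]
wrist_force: [-0.5, 0.1, 0.4]
opening: 0.001
grasp_force: 0.0
```

Call:
carry_out --plan "0 0 0.025 0 0 0;0 0 0.025 0 0 0;0 0 0 0 0 0;0 0 0 0 0 0;0 0 0 0 0 0;0 0 0 0 0 0;0 0 0 0 0 0;0 0 0 0 0 0"

```text
time_s: 24.03
eef_pos: [0.5356, 0.1639, 0.105]
eef_rot: [0.0, 0.789, 0.615, 0.0]
wrist_force: [0.7, -0.5, 2.1]
opening: -0.005
grasp_force: 0.7
```

Run:
```python
from h import *
snap('side','s8')
for f in('s5','s7','s8'):
    q=load(f)['pixels'].astype(int);print(f,[q[r,252].tolist() for r in range(164,180,1)])
```

```text
s5 [[171, 186, 183], [169, 184, 181], [163, 164, 149], [165, 14, 11], [165, 14, 11], [165, 15, 10], [165, 15, 10], [166, 15, 11], [165, 14, 11], [110, 11, 7], [86, 9, 7], [62, 9, 8], [14, 15, 14], [12, 11, 11], [7, 7, 8], [19, 18, 13]]
s7 [[37, 36, 34], [51, 50, 46], [50, 49, 46], [50, 48, 46], [65, 62, 58], [104, 30, 26], [165, 15, 11], [165, 14, 11], [165, 15, 11], [109, 10, 6], [85, 7, 6], [63, 11, 8], [15, 15, 15], [12, 12, 12], [7, 7, 7], [19, 15, 12]]
s8 [[38, 37, 35], [50, 49, 46], [50, 49, 45], [49, 48, 45], [64, 64, 59], [64, 63, 59], [65, 63, 59], [90, 43, 39], [165, 14, 10], [114, 11, 7], [86, 7, 5], [63, 10, 10], [14, 14, 13], [12, 12, 11], [9, 7, 8], [18, 16, 12]]
```

Contact has begun, with Fz at about 2 N. Now the 6 mm press.

Call:
carry_out --plan "0 0 0.03 0 0 0;0 0 0.03 0 0 0;0 0 0.03 0 0 0;0 0 0.02 0 0 0;0 0 0 0 0 0;0 0 0 0 0 0;0 0 0 0 0 0;0 0 0 0 0 0"

```text
time_s: 24.75
eef_pos: [0.5356, 0.1639, 0.1007]
eef_rot: [0.0, 0.789, 0.615, 0.0]
wrist_force: [-0.3, 0.4, 4.7]
opening: -0.002
grasp_force: 2.0
```

Call:
carry_out --plan "0 0 0.02 0 0 0;0 0 0.02 0 0 0;0 0 0 0 0 0;0 0 0 0 0 0;0 0 0 0 0 0;0 0 0 0 0 0;0 0 0 0 0 0;0 0 0 0 0 0"

```text
time_s: 25.42
eef_pos: [0.5356, 0.1639, 0.0992]
eef_rot: [0.0, 0.789, 0.615, 0.0]
wrist_force: [-1.4, 1.7, 5.6]
opening: -0.001
grasp_force: 3.3
```

Call:
carry_out --plan "0 0 0.02 0 0 0;0 0 0.02 0 0 0;0 0 0.02 0 0 0;0 0 0 0 0 0;0 0 0 0 0 0;0 0 0 0 0 0;0 0 0 0 0 0;0 0 0 0 0 0"

```text
time_s: 26.08
eef_pos: [0.5358, 0.1639, 0.0989]
eef_rot: [0.0, 0.789, 0.615, 0.0]
wrist_force: [-8.8, -1.1, 22.0]
opening: 0.003
grasp_force: 10.8
```

The button has bottomed, at 22 N against a hard stop. I'll release it and lift clear.

Call:
carry_out --plan "0 0 -0.1 0 0 0;0 0 -0.15 0 0 0;0 0 -0.3 0 0 0;0 0 -0.5 0 0 0;0 0 -0.7 0 0 0;0 0 -0.8 0 0 0;0 0 -0.5 0 0 0;0 0 0 0 0 0"

```text
time_s: 26.75
eef_pos: [0.5382, 0.1642, 0.2242]
eef_rot: [0.002, 0.789, 0.615, 0.003]
wrist_force: [1.7, 0.3, 1.0]
opening: 0.001
grasp_force: 0.0
```

Call:
carry_out --plan "-0.3 0 -0.3 0 0 0;-0.6 0 -0.3 0 0 0;-0.6 0 -0.2 0 0 0;-0.6 0 0 0 0 0;-0.6 0 0 0 0 0;-0.3 0 0 0 0 0;0 0 0 0 0 0;0 0 0 0 0 0"

```text
time_s: 27.42
eef_pos: [0.5057, 0.0472, 0.25]
eef_rot: [-0.001, 0.789, 0.614, -0.0]
wrist_force: [-0.5, -0.5, -0.6]
opening: -0.004
grasp_force: 0.0
```

Run:
```python
from h import *
snap('side','s9')
a=load('s5')['pixels'].astype(int);b=load('s9')['pixels'].astype(int)
print([b[r,252].tolist() for r in range(164,177)])
print('block/pipe region diff',abs(a-b)[192:240,240:300].sum(2).max(), 'elsewhere vs start', abs(load('side0')['pixels'].astype(int)-b)[235:,160:].sum(2).max())
print(ctrl.get_obs()['wrist_force'])
```

```text
[[169, 184, 181], [167, 182, 179], [160, 162, 148], [163, 15, 10], [163, 15, 12], [163, 15, 10], [163, 15, 10], [164, 14, 11], [164, 16, 12], [108, 10, 7], [85, 8, 6], [61, 7, 7], [13, 14, 13]]
block/pipe region diff 11 elsewhere vs start 294
[ 0.4587105  -0.22448166  0.48927235]
```

Run:
```python
from h import *
b=load('s9')['pixels'].astype(int)
d=abs(load('side0')['pixels'].astype(int)-b).sum(2);y,x=np.nonzero(d>60);k=(y>200)&(x>160);print('changed rows/cols',y[k].min(),y[k].max(),x[k].min(),x[k].max());k=(y>245);print('below 245:',x[k].tolist()[:9])
c=load('w5');v=np.load('rig.npy');a=v[2];M=np.array([[np.cos(a),np.sin(a)],[-np.sin(a),np.cos(a)]])
for n,p,z in(('rear L',(232,175),.1015),('rear R',(331,174),.1015),('box edge',(280,136),.11)): print(n,(M@(ray(c,p,z)[:2]-v[:2])*1000).round(1))
```

```text
changed rows/cols 201 244 247 325
below 245: [0, 1, 2, 3, 4, 5, 6, 7, 8]
rear L [-38.6 120.4]
rear R [ 42.2 121.2]
box edge [  0.6 152.4]
```

```bash
python3 -c "
from h import *
print(ctrl.hand_in())"
```

```text
the job is handed in; nothing more can be done
None
```

The job is handed in: the block is pushed up against the box face (about 8 N at the stop; my camera estimate leaves up to about 1.5 mm of doubt on flushness), the red button was pressed to its hard stop and sprang back, and I saw no bystander moved in the part of the side view I compared.

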